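# Free a turntable's stuck dust cover and hold it ajar

## Task

The dust cover of the shop's demo turntable has stuck to the plinth and somebody has left a tray of 45 rpm adapters on it. Take the tray off and tip it over the wooden adapter box so that all three adapters slide into the box, then set the empty tray down flat on the blue counter mat and let go of it. Then grip the black lift tab at the front of the cover, pull it free of its sticky rubber seal without letting it fly up, and finish while still holding it by the tab about 4 cm open at the front, steady, so that I can reach in to the needle; leave everything else on the counter where it is.

Things in the scene. Friction and masses are not known exactly. Their poses are not given: they have to be found in the camera images.
- turntable: silver record turntable, fixed, plinth 342 mm deep (its x) by 412 mm wide (its y). Origin on the counter under its middle; x points from its front (robot side) to its back, z up. A ledge at z = 56 mm runs all round a step 10 mm high with a rubber seal strip; the clear dust cover stands on the ledge, its skirt 2 mm clear of the step
- cover: clear lift-off dust cover, 330 mm deep (x) by 400 mm wide (y), 60 mm high, 4 mm thick, 0.7 kg; origin at the middle of its underside, axes as the turntable's, flat top 116 mm above the counter when shut. The rubber strip grips its skirt: pulling up the tab takes 12 to 18 N at first (2 to 4 mm of lift), lets go suddenly at 7 to 10 mm with a small kick upwards, then 3 to 4 N holds it up, tilted about its lower back edge, which stays on the ledge
- lift_tab (a point): centre of the black ribbed lift tab on the middle of the cover's front wall: 28 mm out (x), 32 mm wide (y, along the front), 24 mm high (z). 83 mm above the counter when shut, 344 mm in front of the cover's back edge and 27 mm above it. The cover's top is 33 mm above the tab's centre; the plinth juts 6 mm under the tab at the wall, else only the counter is below
- tray: bamboo tray 180 mm long (its x) by 116 mm wide (its y), 0.13 kg, open at its +x end, where pieces slide off a bare edge. Origin under its middle; floor 6 mm thick, slippery (pieces start to slide at 18 to 25 degrees). Side walls 10 mm thick, 22 mm high; back wall, to grip it by, 10 mm thick, mid-plane at x = -85 mm, top 36 mm above the underside, 40 mm free inside. Starts open end roughly towards the robot
- adapter_a: yellow 45 rpm adapter, a plastic puck 38 mm across and 15 mm high, 28 g, on the tray at the start; origin at the centre of its underside
- adapter_b: red adapter, same size
- adapter_c: blue adapter, same size
- adapter_box: open wooden box, fixed, 200 mm (its x) by 160 mm (its y) outside, 70 mm high, walls and floor 7 mm thick; origin under its middle. It stands on one side of the turntable, left or right, and the counter mat on the other
- counter_mat: blue counter mat with a black edge, fixed, 240 mm (its x) by 200 mm (its y), 4 mm thick; origin under its middle
- brush: record brush with a wooden back, 110 x 34 x 34 mm, loose bystander on the counter
- label_roll: orange roll of labels, 60 mm across, 26 mm high, loose bystander
- cup: blue espresso cup with a handle, 66 mm across, 58 mm high, loose bystander
- tin: round brass tin of stylus gel, 60 mm across, 36 mm high, loose bystander
- headphones: black headphones lying down, about 150 x 190 mm, 76 mm high, loose bystander

How it is judged:
By the outcome, as a careful person would: the job done as asked, in the order asked, and still so for the second after the job is handed in, while the arm keeps its last pose, push and grip.
It also fails if it takes over 69 s, if anything falls off the work surface, if the arm or the gripper's body presses on something with over 40 N, if the wrist force passes 120 N, or if a joint passes its speed limit or range.

## Robot

A 6-joint arm with a two-finger parallel gripper is mounted at the origin on the work surface. World frame = base frame: x ahead of the robot, y to its left, z up, the work surface at z = 0. Lengths are in mm, angles in rad, forces in N, time in s.
With the tool pointing down it reaches from about 350 to 875 mm from the base axis. Payload 4.2 kg.
Tool frame: the origin (TCP) lies between the finger pads; the fingertips stand 11 mm ahead of it and the grasp point (between the pads) lies 8 mm behind it; z points along the fingers, y is the direction in which the jaws open and shut (so a half turn about z gives the same grasp; the last joint's range is limited). The gripper opens to 85 mm and grips with 20 to 120 N. Pads are 22 mm wide; open, the fingers measure 114 mm over their backs; the gripper's body (76 mm by 85 mm) begins 54 mm behind the grasp point. The pads swing forward as they close: fully open they stand 13 mm farther back than shut.
Start: joints at [-1.057, 0.385, 0.008, 0, -1.194, -0.259], TCP at [157.549, -604.795, 242.312] pointing down, gripper open.
Joint ranges: [-3.14, 3.14], [-1.21, 2.06], [-1.07, 1.41], [-3.16, 2.05], [-2.99, -0.16], [-3.1, 3.1]. Speed limits (rad/s): [2.79, 2.79, 3.14, 3.14, 3.14, 3.14].

## Interface

Orientations are given as a unit quaternion [x, y, z, w].
In Python, from bench import * gives the robot as it stands.
- The arm moves only by the tool servo_tool, never from a script. Its argument "rows" is a list of rows, each a list of 7 numbers: the opening, from 0 (shut) to 1 (fully open), then the shift along the tool's x, y, z in cm, then the turn, a rotation vector about the tool's x, y, z in degrees. A call has 1 to 12 rows; each row shifts and turns the commanded pose from where the row before left it, along the tool's axes as they then stand; what a row does not reach is not made up. A row lasts 1/10 s, in which the tool goes at most 50 mm and 8.59 degrees, less where a joint would pass 70% of its speed; a pose out of reach is approached as far as the arm can. A call is refused whole if a number of a shift passes 5 or a number of a turn 8.59, either way. A call with a gripper value outside its range is refused whole. The fingers move at their own pace and stop on an object; the grip force is fixed at half the most. Time passes only in rows, so rows that do not move let the fingers close. It gives the time, the measured TCP pose, the force and the opening at its end, in the units of the state.
- read_state(): the state, without advancing time (a new reading comes with each control period).
- get_image(name): name is "side" or "top" or "wrist"; returns a dict with "image" (420x560x3 uint8, red, green, blue), "mtx" (3x3 intrinsics, pixels), "extrinsics" (4x4, takes a point from camera to world coordinates). Camera axes: x right, y up, looking along -z (the intrinsics and any distortion apply to the point x, -y, -z); pixel columns grow to the right and rows downward; lengths in mm; the calibration is good to about 2 mm. A picture is of the moment at which its call begins. There is no depth.
- job_done(): hands the job in, once; it reports no verdict.
The state is a dict: "clock": time; "joints": joint angles; "joint_vel": joint speeds; "joint_efforts": joint torques, N m; "position": TCP position; "ee_rot": TCP orientation; "contact_force": force on the tool from outside, world axes, zero at the start; "wrist_torque": the same for the moment, N m; "gripper_width": finger opening in mm.
Only numpy, scipy, OpenCV 4.12 (cv2) and the standard library are available. Lean on these libraries where they do the work, as an engineer would, in place of code of your own. Each camera call takes 0.05 s, during which the arm holds its last target. There are 200 camera calls.

## Working session

There is one attempt and no reset: what is moved stays moved. The work goes in short steps, Python scripts to look and compute and a tool call to move; the robot and the scene stay as the last step left them, time stands still between calls to the robot, and variables do not carry over. Pictures are saved under pics/ and viewed, about 8 in all and at most 12, crops included, and the job is handed in when it is done.

Besides the shell and the picture viewer there is one more tool, called as name([rows], argument=value, ...), one row to a line, values as JSON. servo_tool: Moves the arm, as the interface text tells. Its arguments: {"type":"object","properties":{"rows":{"type":"array","items":{"type":"array","items":{"type":"number"}}}},"required":["rows"]}

```bash
mkdir -p pics; ls
cat > h.py <<'E'
from bench import *
import numpy as np, cv2
from scipy.spatial.transform import Rotation as R
def snap(n,f):
    g=get_image(n); cv2.imwrite(f,g["image"][:,:,::-1]); np.savez(f+'.npz',m=g["mtx"],e=g["extrinsics"]); return g
def px2w(f,uv,z):
    d=np.load(f+'.npz'); m,e=d['m'],d['e']; out=[]
    for u,v in np.atleast_2d(uv):
        r=np.linalg.solve(m,[u,v,1.]); r=e[:3,:3]@np.array([r[0],-r[1],-r[2]])
        out.append(e[:3,3]+r*(z-e[2,3])/r[2])
    return np.array(out)
def w2px(f,P):
    d=np.load(f+'.npz'); m,e=d['m'],d['e']
    c=(np.atleast_2d(P)-e[:3,3])@e[:3,:3]; c=c*[1,-1,-1]; q=c@m.T; return q[:,:2]/q[:,2:]
E
python3 - <<'E'
from h import *
g=snap("top","pics/top.png"); print(g["mtx"],g["extrinsics"],g.keys())
g=snap("side","pics/side.png"); print(g["extrinsics"])
s=read_state();print(s)
E
```

```text
pics
[[420.9311031    0.         282.88634138]
 [  0.         420.9311031  214.22112165]
 [  0.           0.           1.        ]] [[ 2.29719377e-02  9.98349170e-01 -5.26424319e-02  4.30406244e+02]
 [-9.99733494e-01  2.30604832e-02  1.07515465e-03 -1.03165009e+02]
 [ 2.28733967e-03  5.26037039e-02  9.98612847e-01  1.25023594e+03]
 [ 0.00000000e+00  0.00000000e+00  0.00000000e+00  1.00000000e+00]] dict_keys(['image', 'mtx', 'extrinsics'])
[[-9.38585083e-01  1.84835795e-01 -2.91365358e-01  3.43912816e+01]
 [-3.44477203e-01 -4.53405426e-01  8.22045605e-01  1.20132161e+03]
 [ 1.98368191e-02  8.71928465e-01  4.89231287e-01  8.68013794e+02]
 [ 0.00000000e+00  0.00000000e+00  0.00000000e+00  1.00000000e+00]]
{'clock': 0.1, 'joints': array([-1.05736992e+00,  3.85489520e-01,  6.72157213e-03, -4.27067642e-04,
       -1.19402265e+00, -2.58631348e-01]), 'joint_vel': array([-0.00110437, -0.00377589,  0.00264801,  0.00043118, -0.00056068,
       -0.00013324]), 'joint_efforts': array([-3.83505412e-04, -3.93320525e+01,  1.88929653e+01,  4.19797316e+00,
       -2.57698885e-03,  1.46491427e-06]), 'position': array([ 157.42667082, -604.30895984,  241.31017597]), 'ee_rot': array([-1.26975008e-01,  9.91905395e-01,  9.98488793e-04, -1.91562962e-04]), 'contact_force': array([0.77184001, 0.18610991, 0.42880803]), 'wrist_torque': array([0.02225262, 0.04391995, 0.01048569]), 'gripper_width': 85.43348500618166}
```

View pics/top.png

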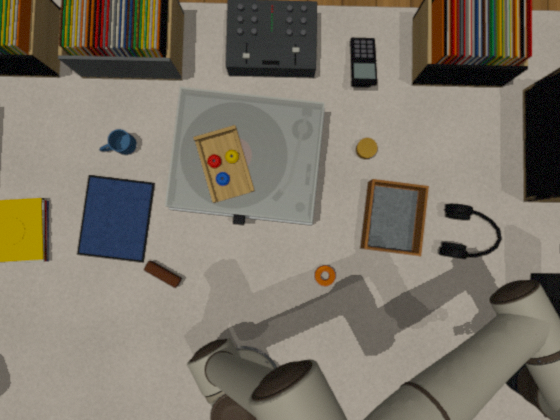

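View pics/side.png

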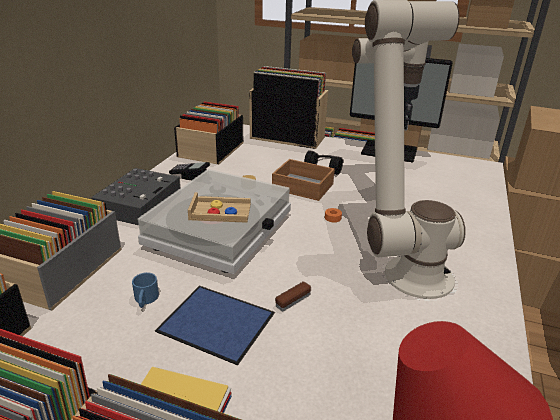

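The top view shows the tray on the cover, with its back wall near (218,132) and its open end near (230,197). The adapters are red (215,161), yellow (232,156) and blue (222,179), and the tab is at (239,220). The box is at (395,217) and the mat at (116,218). The side view agrees with this. Next I'll zoom in on the cover.

Run:
```python
from h import *
im=cv2.imread("pics/top.png")
cv2.imwrite("pics/crop1.png",cv2.resize(im[85:231,160:335],None,fx=4,fy=4,interpolation=cv2.INTER_CUBIC))
f="pics/top.png"
def rect(m,z,k):
    n,l,st,c=cv2.connectedComponentsWithStats(m.astype(np.uint8)); i=1+np.argmax(st[1:,4])
    p=cv2.findContours((l==i).astype(np.uint8),0,2)[0]; p=max(p,key=len)[:,0,:].astype(float)
    w=px2w(f,p,z)[:,:2].astype(np.float32); print(k,cv2.minAreaRect(w))
h=cv2.cvtColor(im,cv2.COLOR_BGR2HSV)
m=(h[...,0]>100)&(h[...,0]<130)&(h[...,1]>80); m[:,170:]=0; m[:165]=0
rect(m,4,"mat")
box=px2w(f,[(371,180),(428,185),(420,254),(362,250)],70); print("box",box, box.mean(0), np.linalg.norm(np.roll(box,1,0)-box,axis=1))
print("tab",px2w(f,[239,220],90), "cover", px2w(f,[(181,92),(324,105),(313,223),(169,209)],60))
for n,p,z in [("brush",(162,274),30),("cup",(122,142),50),("roll",(325,275),26),("tin",(367,148),36)]: print(n,px2w(f,p,z))
```

```text
mat ((473.740478515625, 390.8475341796875), (190.58885192871094, 229.80276489257812), 84.63674926757812)
box [[ 595.01645707 -350.73534395   70.        ]
 [ 584.57894587 -511.69659628   70.        ]
 [ 390.13194007 -490.25344023   70.        ]
 [ 397.56593484 -327.91608519   70.        ]] [ 491.82331946 -420.15036641   70.        ] [198.76475366 161.29930686 195.62578308 162.5074802 ]
tab [[472.82079245  16.20528436  90.        ]] cover [[ 838.03606625  196.36938371   60.        ]
 [ 809.85073051 -215.25636972   60.        ]
 [ 470.25489216 -190.18410244   60.        ]
 [ 500.50415387  218.29469049   60.        ]]
brush [[314.36761016 239.56042633  30.        ]]
cup [[691.12824638 363.36975225  50.        ]]
roll [[ 321.83840338 -230.24845214   26.        ]]
tin [[ 693.26952455 -345.08681387   36.        ]]
```

View pics/crop1.png

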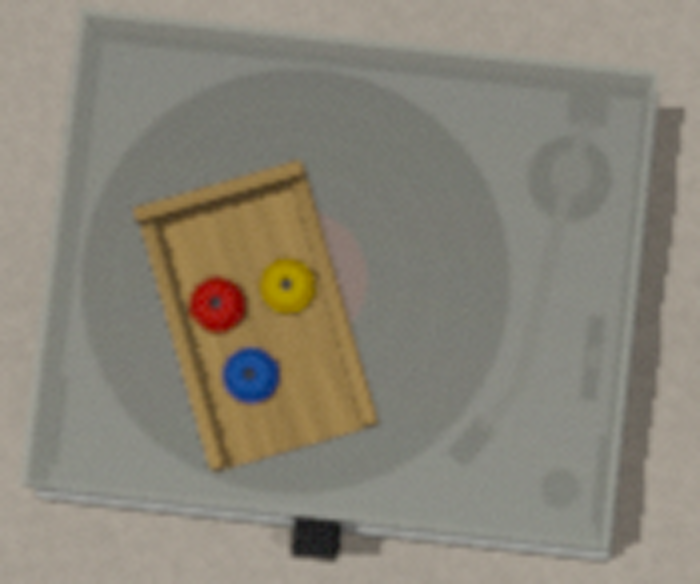

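```bash
cat >> h.py <<'E'
def down(yaw): # tool pointing down, tool y axis at world yaw (deg)
    a=np.radians(yaw); y=np.array([np.cos(a),np.sin(a),0]); z=np.array([0,0,-1.]); return R.from_matrix(np.c_[np.cross(y,z),y,z])
def plan(p,Rt,n,p0=None,R0=None):
    "n equal rows (cm, deg in tool axes) from p0,R0 (default measured) to p,Rt"
    from scipy.linalg import logm
    s=read_state(); p0=s["position"] if p0 is None else p0; R0=R.from_quat(s["ee_rot"]) if R0 is None else R0
    w=(R0.inv()*Rt).as_rotvec()/n; S=sum((R.from_rotvec(w*i).as_matrix() for i in range(n)),np.zeros((3,3)))
    d=np.linalg.solve(S,R0.inv().apply(np.array(p)-p0))
    print(n,"rows: cm",np.round(d/10,3),"deg",np.round(np.degrees(w),3))
def yawy(r): v=r.as_matrix()[:,1]; return np.degrees(np.arctan2(v[1],v[0]))
E
python3 - <<'E'
from h import *
f="pics/top.png"
c=lambda *a:[(160+x/4-.375,85+y/4-.375) for x,y in a]
B=px2w(f,c((134,208),(302,163)),152); print("back outer",B,np.linalg.norm(B[0]-B[1]))
I=px2w(f,c((145,225),(310,180)),152); print("back inner",I)
F=px2w(f,c((217,470),(378,424)),138); print("front",F,np.linalg.norm(F[0]-F[1]), np.linalg.norm(B-F,axis=1))
ax=(F.mean(0)-B.mean(0))[:2]; print("yaw tray",np.degrees(np.arctan2(ax[1],ax[0])), "from back", np.degrees(np.arctan2(*(B[1]-B[0])[:2])))
print("ctr",(F.mean(0)+B.mean(0))/2)
print("adapters",px2w(f,c((217,304),(287,286),(250,375)),137))
print("tab top",px2w(f,c((294,518),(341,521),(337,558),(292,554)),95))
K=px2w(f,c((86,15),(653,78),(604,558),(30,485)),56);print("ledge corners?",K,np.linalg.norm(np.roll(K,1,0)-K,axis=1))
print(yawy(R.from_quat(read_state()["ee_rot"])))
E
```

```text
back outer [[687.68544921 136.99841146 152.        ]
 [720.32588319  27.17304112 152.        ]] 114.57316396887535
back inner [[676.53485256 129.36881616 152.        ]
 [709.09316743  21.56714184 152.        ]]
front [[516.89548806  79.13797459 138.        ]
 [549.95658493 -26.62664106 138.        ]] 110.81150684620727 [180.86746801 179.20966379]
yaw tray -161.87692652273188 from back 163.44789070338103
ctr [618.71585135  54.17069653 145.        ]
adapters [[627.85088851  82.80622203 137.        ]
 [641.03571426  36.54596101 137.        ]
 [580.79655445  59.37682744 137.        ]]
tab top [[ 4.88412264e+02  3.22843923e+01  9.50000000e+01]
 [ 4.87094914e+02 -4.16604177e-02  9.50000000e+01]
 [ 4.61623114e+02  1.99676717e+00  9.50000000e+01]
 [ 4.63655789e+02  3.29339535e+01  9.50000000e+01]]
ledge corners? [[ 850.04347139  197.39531699   56.        ]
 [ 813.60843304 -212.34601672   56.        ]
 [ 467.04037783 -183.79835638   56.        ]
 [ 509.51147077  225.03052943   56.        ]] [341.6515014  411.35808314 347.74183787 411.02901553]
104.58964894801531
```

servo_tool([
  [0.5, 0, 0, 0, 0, 0, -4],
  [0.5, 0, 0, 0, 0, 0, -8],
  [0.5, 0, 0, 0, 0, 0, -8.5],
  [0.5, 0, 0, 0, 0, 0, -8.5],
  [0.5, 0, 0, 0, 0, 0, -8.5],
  [0.5, 0, 0, 0, 0, 0, -8.5],
  [0.5, 0, 0, 0, 0, 0, -8.5],
  [0.5, 0, 0, 0, 0, 0, -8.5],
  [0.5, 0, 0, 0, 0, 0, -8.5],
  [0.5, 0, 0, 0, 0, 0, -8.5],
  [0.5, 0, 0, 0, 0, 0, -8.4],
  [0.5, 0, 0, 0, 0, 0, -4.5],
])

```text
clock: 1.3
position: [157.5, -604.5, 241.7]
ee_rot: [0.808, -0.59, -0.001, -0.0]
contact_force: [-0.8, 0.4, 0.1]
gripper_width: 42.6
```

Run:
```python
from h import *
s=read_state(); print(s["clock"],s["position"],yawy(R.from_quat(s["ee_rot"])),s["joints"],s["gripper_width"])
plan([699.5,80,235],down(-162.5),20)
```

```text
1.3 [ 157.45952109 -604.49839997  241.66841228] -162.2567665451421 [-1.05740776e+00  3.85205004e-01  7.13878762e-03 -2.71144631e-04
 -1.19396561e+00  1.36718553e+00] 42.63796468835423
20 rows: cm [-2.441 -3.619  0.035] deg [0.    0.004 0.012]
```

servo_tool([
  [0.5, -1.2, -1.8, 0, 0, 0, 0],
  [0.5, -2.44, -3.62, 0.1, 0, 0, 0],
  [0.5, -2.44, -3.62, 0.1, 0, 0, 0],
  [0.5, -2.44, -3.62, 0.1, 0, 0, 0],
  [0.5, -2.44, -3.62, 0.1, 0, 0, 0],
  [0.5, -2.44, -3.62, 0.1, 0, 0, 0],
  [0.5, -2.44, -3.62, 0.1, 0, 0, 0],
  [0.5, -2.44, -3.62, 0.1, 0, 0, 0],
  [0.5, -2.44, -3.62, 0, 0, 0, 0],
  [0.5, -2.44, -3.62, 0, 0, 0, 0],
  [0.5, -2.44, -3.62, 0, 0, 0, 0],
  [0.5, -2.44, -3.62, 0, 0, 0, 0],
])

```text
clock: 2.5
position: [470.8, -210.5, 235.1]
ee_rot: [0.806, -0.591, -0.0, 0.0]
contact_force: [0.8, -0.4, -0.4]
gripper_width: 42.8
```

servo_tool([
  [0.5, -2.44, -3.62, 0, 0, 0, 0],
  [0.5, -2.44, -3.62, 0, 0, 0, 0],
  [0.5, -2.44, -3.62, 0, 0, 0, 0],
  [0.5, -2.44, -3.62, 0, 0, 0, 0],
  [0.5, -2.44, -3.62, 0, 0, 0, 0],
  [0.5, -2.44, -3.62, 0, 0, 0, 0],
  [0.5, -2.44, -3.62, 0, 0, 0, 0],
  [0.5, -2.44, -3.62, 0, 0, 0, 0],
  [0.5, -1.2, -1.8, 0, 0, 0, 0],
  [0.5, 0, 0, 0, 0, 0, 0],
  [0.5, 0, 0, 0, 0, 0, 0],
])

```text
clock: 3.6
position: [700.8, 78.0, 234.1]
ee_rot: [0.807, -0.591, -0.001, 0.001]
contact_force: [0.6, -0.3, 0.7]
gripper_width: 42.3
```

Run:
```python
from h import *
s=read_state(); print(s["clock"],s["position"],yawy(R.from_quat(s["ee_rot"])),s["joints"])
g=snap("wrist","pics/w1.png"); 
t=np.array([699.5,80,152])
a=np.radians(-162.5);x=np.array([np.cos(a),np.sin(a),0]);y=np.array([-x[1],x[0],0])
for d in(-5,5):
  for e in (-58,58): print(d,e,w2px("pics/w1.png",t+d*x+e*y))
cv2.imwrite("pics/w1.png",g["image"][:,:,::-1])
```

```text
3.6 [700.82026827  78.04114012 234.13117291] -162.4707152818233 [ 3.39420009e-01  5.29497075e-01  2.22962759e-01 -2.10051293e-04
 -1.26648828e+00 -3.34132538e-02]
-5 -58 [[278.13390111 307.42418957]]
-5 58 [[277.19865254 128.47830024]]
5 -58 [[293.34711952 307.41661506]]
5 58 [[295.06125566 128.49351139]]
```

View pics/w1.png

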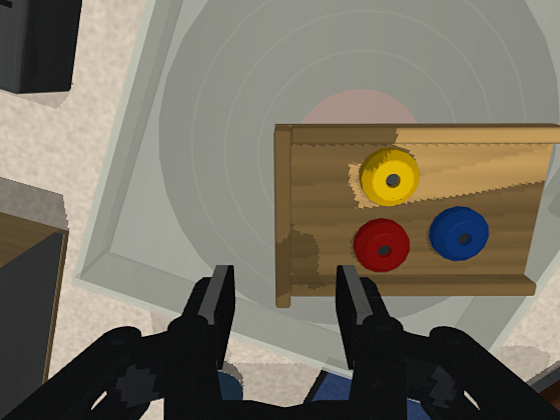

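servo_tool([
  [0.5, -0.1, 0, 1, 0, 0, 0],
  [0.5, -0.1, 0.05, 1.5, 0, 0, 0],
  [0.5, 0, 0, 1.5, 0, 0, 0],
  [0.5, 0, 0, 1.5, 0, 0, 0],
  [0.5, 0, 0, 1.5, 0, 0, 0],
  [0.5, 0, 0, 1.2, 0, 0, 0],
  [0.5, 0, 0, 1, 0, 0, 0],
  [0.5, 0, 0, 0.5, 0, 0, 0],
  [0.5, 0, 0, 0, 0, 0, 0],
  [0, 0, 0, 0, 0, 0, 0],
  [0, 0, 0, 0, 0, 0, 0],
  [0, 0, 0, 0, 0, 0, 0],
])

```text
clock: 4.85
position: [700.8, 79.8, 139.4]
ee_rot: [0.807, -0.591, 0.001, -0.001]
contact_force: [0.5, -0.3, -0.4]
gripper_width: 8.8
```

servo_tool([
  [0, 0, 0, 0, 0, 0, 0],
  [0, 0, 0, 0, 0, 0, 0],
  [0, 0, 0, 0, 0, 0, 0],
  [0, 0, 0, 0, 0, 0, 0],
])

```text
clock: 5.25
position: [700.7, 79.8, 139.4]
ee_rot: [0.807, -0.591, 0.001, -0.001]
contact_force: [0.0, 0.6, 5.5]
gripper_width: 9.0
```

```bash
cat >> h.py <<'E'
def tray_pose(E,yaw,phi,h=23.4):
    "TCP position and rotation holding the tray with bare edge at E, open direction yaw, tipped phi deg"
    Rt=down(yaw)*R.from_euler('x',phi,degrees=True)
    return np.array(E)+Rt.apply([0,-175,-h]), Rt
def path(p1,R1,n,g=0,p0=None,R0=None,smooth=True,q=.05):
    s=read_state(); p0=s["position"] if p0 is None else p0; R0=R.from_quat(s["ee_rot"]) if R0 is None else R0
    p,r=np.array(p0,float),R0; rv=(R0.inv()*R1).as_rotvec(); out=[]
    for i in range(1,n+1):
        u=i/n; u=u*u*(3-2*u) if smooth else u
        tp=p0+(np.array(p1)-p0)*u; tr=R0*R.from_rotvec(rv*u)
        d=np.round(r.inv().apply(tp-p)/10/q)*q; w=np.round(np.degrees((r.inv()*tr).as_rotvec()),1)
        p=p+r.apply(d*10); r=r*R.from_rotvec(np.radians(w)); out.append([g]+[round(float(v),2)+0 for v in d]+[float(v)+0 for v in w])
    for i in range(0,n,12): print(str(out[i:i+12]).replace('.0,',',').replace('.0]',']'))
    print("end",np.round(p,1),np.round(r.as_quat(),3)); return p,r
E
python3 - <<'E'
from h import *
s=read_state();p=s["position"];r=R.from_quat(s["ee_rot"])
a=path(p+[0,0,95],down(-162.5)*R.from_euler('x',-4,degrees=True),10)
E=[536.8,-424.7,170]
pb,rb=tray_pose(E,174,0); print(pb)
b=path([670,-425,225],down(174)*R.from_euler('x',-4,degrees=True),32,0,*a)
E
```

```text
[[0, 0, 0, -0.25, -0.1, 0, 0], [0, 0, 0, -0.75, -0.3, 0, 0], [0, 0, 0, -1.05, -0.5, 0, 0], [0, 0, 0, -1.3, -0.5, 0, 0], [0, 0, 0.05, -1.4, -0.7, 0, 0], [0, 0, 0.05, -1.4, -0.6, 0, 0], [0, 0, 0.05, -1.3, -0.5, 0, 0], [0, 0, 0.05, -1.05, -0.5, 0, 0], [0, 0, 0.05, -0.75, -0.3, 0, 0], [0, 0, 0.05, -0.25, -0.1, 0, 0]]
end [700.6  79.8 234.5] [ 0.806 -0.591 -0.02   0.028]
[ 710.84133169 -442.99248107  193.4       ]
[[0, 0.15, 0.05, 0, 0, 0, 0.1], [0, 0.4, 0.15, 0, 0, 0, 0.2], [0, 0.6, 0.25, 0.05, 0, 0, 0.3], [0, 0.9, 0.3, 0.05, 0, -0.1, 0.4], [0, 1.05, 0.4, 0.05, 0, 0, 0.5], [0, 1.3, 0.45, 0.05, 0, -0.1, 0.7], [0, 1.45, 0.5, 0.05, 0, 0, 0.7], [0, 1.6, 0.5, 0.1, 0, -0.1, 0.8], [0, 1.75, 0.55, 0.05, 0, 0, 0.8], [0, 1.9, 0.55, 0.1, 0, -0.1, 0.9], [0, 2.05, 0.55, 0.05, 0, -0.1, 1], [0, 2.1, 0.55, 0.1, 0, 0, 1]]
[[0, 2.2, 0.55, 0.05, 0, -0.1, 1.1], [0, 2.25, 0.5, 0.1, 0, -0.1, 1], [0, 2.3, 0.45, 0.05, 0, -0.1, 1.1], [0, 2.3, 0.4, 0.1, 0, 0, 1.1], [0, 2.35, 0.4, 0.05, 0, -0.1, 1.1], [0, 2.35, 0.35, 0.1, 0, -0.1, 1.1], [0, 2.3, 0.25, 0.05, 0, -0.1, 1.1], [0, 2.2, 0.25, 0.05, 0, 0, 1], [0, 2.2, 0.15, 0.05, 0, -0.1, 1.1], [0, 2.1, 0.15, 0.05, 0, -0.1, 0.9], [0, 1.95, 0.1, 0.05, 0, 0, 0.9], [0, 1.85, 0.05, 0.05, 0, -0.1, 0.9]]
[[0, 1.7, 0.05, 0.05, 0, -0.1, 0.8], [0, 1.55, 0, 0, 0, 0, 0.7], [0, 1.35, 0, 0.05, 0, 0, 0.6], [0, 1.15, 0, 0, 0, -0.1, 0.6], [0, 0.9, -0.05, 0, 0, 0, 0.4], [0, 0.7, 0, 0.05, 0, 0, 0.3], [0, 0.4, -0.05, 0, 0, 0, 0.2], [0, 0.15, 0, 0, 0, -0.1, 0.1]]
end [ 670.  -424.9  224.9] [ 0.668 -0.743 -0.026  0.023]
```

servo_tool([
  [0, 0, 0, -0.25, -0.1, 0, 0],
  [0, 0, 0, -0.75, -0.3, 0, 0],
  [0, 0, 0, -1.05, -0.5, 0, 0],
  [0, 0, 0, -1.3, -0.5, 0, 0],
  [0, 0, 0.05, -1.4, -0.7, 0, 0],
  [0, 0, 0.05, -1.4, -0.6, 0, 0],
  [0, 0, 0.05, -1.3, -0.5, 0, 0],
  [0, 0, 0.05, -1.05, -0.5, 0, 0],
  [0, 0, 0.05, -0.75, -0.3, 0, 0],
  [0, 0, 0.05, -0.25, -0.1, 0, 0],
  [0, 0, 0, 0, 0, 0, 0],
])

```text
clock: 6.35
position: [700.0, 79.7, 233.1]
ee_rot: [0.806, -0.591, -0.021, 0.029]
contact_force: [-0.3, 0.5, -2.9]
gripper_width: 8.7
```

Run:
```python
from h import *
s=read_state(); print(s["clock"],s["position"],s["ee_rot"],s["contact_force"],s["wrist_torque"],s["gripper_width"])
g=snap("side","pics/s2.png"); cv2.imwrite("pics/s2c.png",cv2.resize(g["image"][130:290,110:350,::-1],None,fx=2.5,fy=2.5))
```

```text
6.35 [700.02190946  79.65572852 233.08277601] [ 0.80587597 -0.59098792 -0.02143519  0.02894362] [-0.2618801   0.49191149 -2.85807526] [ 0.09391141 -0.33183531 -0.02717523] 8.703453493434445
```

View pics/s2c.png

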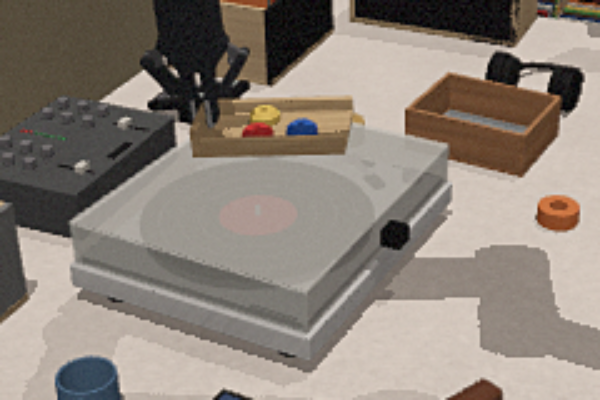

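The tray is lifted, held slightly open end up, and carries all three adapters (around (265,125) in the crop). I'll carry it to the box now.

servo_tool([
  [0, 0.15, 0.05, 0, 0, 0, 0.1],
  [0, 0.4, 0.15, 0, 0, 0, 0.2],
  [0, 0.6, 0.25, 0.05, 0, 0, 0.3],
  [0, 0.9, 0.3, 0.05, 0, -0.1, 0.4],
  [0, 1.05, 0.4, 0.05, 0, 0, 0.5],
  [0, 1.3, 0.45, 0.05, 0, -0.1, 0.7],
  [0, 1.45, 0.5, 0.05, 0, 0, 0.7],
  [0, 1.6, 0.5, 0.1, 0, -0.1, 0.8],
  [0, 1.75, 0.55, 0.05, 0, 0, 0.8],
  [0, 1.9, 0.55, 0.1, 0, -0.1, 0.9],
  [0, 2.05, 0.55, 0.05, 0, -0.1, 1],
  [0, 2.1, 0.55, 0.1, 0, 0, 1],
])

```text
clock: 7.6
position: [690.4, -82.2, 230.4]
ee_rot: [0.765, -0.643, -0.023, 0.028]
contact_force: [-0.7, 1.7, -2.3]
gripper_width: 9.0
```

servo_tool([
  [0, 2.2, 0.55, 0.05, 0, -0.1, 1.1],
  [0, 2.25, 0.5, 0.1, 0, -0.1, 1],
  [0, 2.3, 0.45, 0.05, 0, -0.1, 1.1],
  [0, 2.3, 0.4, 0.1, 0, 0, 1.1],
  [0, 2.35, 0.4, 0.05, 0, -0.1, 1.1],
  [0, 2.35, 0.35, 0.1, 0, -0.1, 1.1],
  [0, 2.3, 0.25, 0.05, 0, -0.1, 1.1],
  [0, 2.2, 0.25, 0.05, 0, 0, 1],
  [0, 2.2, 0.15, 0.05, 0, -0.1, 1.1],
  [0, 2.1, 0.15, 0.05, 0, -0.1, 0.9],
  [0, 1.95, 0.1, 0.05, 0, 0, 0.9],
  [0, 1.85, 0.05, 0.05, 0, -0.1, 0.9],
])

```text
clock: 8.8
position: [674.0, -348.0, 225.3]
ee_rot: [-0.691, 0.722, 0.026, -0.025]
contact_force: [1.0, -0.4, -2.4]
gripper_width: 8.8
```

servo_tool([
  [0, 1.7, 0.05, 0.05, 0, -0.1, 0.8],
  [0, 1.55, 0, 0, 0, 0, 0.7],
  [0, 1.35, 0, 0.05, 0, 0, 0.6],
  [0, 1.15, 0, 0, 0, -0.1, 0.6],
  [0, 0.9, -0.05, 0, 0, 0, 0.4],
  [0, 0.7, 0, 0.05, 0, 0, 0.3],
  [0, 0.4, -0.05, 0, 0, 0, 0.2],
  [0, 0.15, 0, 0, 0, -0.1, 0.1],
  [0, 0, 0, 0, 0, 0, 0],
])

```text
clock: 9.7
position: [669.5, -425.0, 224.0]
ee_rot: [-0.668, 0.743, 0.027, -0.024]
contact_force: [-0.2, 0.1, -1.3]
gripper_width: 8.9
```

Run:
```python
from h import *
s=read_state(); print(s["clock"],s["position"],yawy(R.from_quat(s["ee_rot"])),s["contact_force"],s["joints"])
E=np.array([536.8,-424.7,100])
a=path(*tray_pose(E,174,12),14)
p0,r0=a
# pivot about edge
for ph in (19,26,33,40):
    pp,rr=tray_pose(E-[0,0,2],174,ph); a=path(pp,rr,2,0,*a,smooth=False)
```

```text
9.7 [ 669.51697788 -424.95407397  223.97288289] 173.9487009584909 [-0.20428672  0.10702716 -1.34428243] [-0.35628086  0.73654031  0.5652923   0.017426   -1.46894496  0.24827783]
[[0, 0, -0.05, 0.1, 0.2, 0, 0], [0, 0.1, -0.15, 0.25, 0.7, 0, 0], [0, 0.05, -0.25, 0.4, 1, 0, 0], [0, 0.1, -0.3, 0.5, 1.3, 0, 0], [0, 0.15, -0.35, 0.6, 1.5, 0, 0], [0, 0.15, -0.3, 0.65, 1.6, 0, 0], [0, 0.15, -0.35, 0.7, 1.7, 0, 0], [0, 0.15, -0.3, 0.7, 1.8, 0, 0], [0, 0.1, -0.3, 0.7, 1.6, 0, 0], [0, 0.15, -0.25, 0.65, 1.5, 0, 0], [0, 0.1, -0.2, 0.55, 1.3, 0, 0], [0, 0.1, -0.15, 0.45, 1, 0, -0.1]]
[[0, 0.05, -0.05, 0.3, 0.7, 0, 0], [0, 0, -0.05, 0.1, 0.2, 0, 0]]
end [ 702.3 -442.   159.1] [-0.666  0.739 -0.078  0.07 ]
[[0, 0, 0.25, -0.95, 3.5, 0, 0], [0, 0, 0.15, -1, 3.5, 0, 0]]
end [ 693.8 -441.1  177.1] [-0.66   0.733 -0.123  0.111]
[[0, 0, 0.2, -1.05, 3.5, 0, 0], [0, 0, 0.15, -1.05, 3.5, 0, 0]]
end [ 683.1 -440.   195.5] [-0.652  0.724 -0.167  0.151]
[[0, 0, 0.2, -1.05, 3.5, 0, 0], [0, 0, 0.15, -1.1, 3.5, 0, 0]]
end [ 670.1 -438.6  212.9] [-0.642  0.712 -0.211  0.19 ]
[[0, 0, 0.2, -1.05, 3.5, 0, 0], [0, 0, 0.15, -1.1, 3.5, 0, 0]]
end [ 655.  -437.1  228.6] [-0.629  0.698 -0.254  0.229]
```

servo_tool([
  [0, 0, -0.05, 0.1, 0.2, 0, 0],
  [0, 0.1, -0.15, 0.25, 0.7, 0, 0],
  [0, 0.05, -0.25, 0.4, 1, 0, 0],
  [0, 0.1, -0.3, 0.5, 1.3, 0, 0],
  [0, 0.15, -0.35, 0.6, 1.5, 0, 0],
  [0, 0.15, -0.3, 0.65, 1.6, 0, 0],
  [0, 0.15, -0.35, 0.7, 1.7, 0, 0],
  [0, 0.15, -0.3, 0.7, 1.8, 0, 0],
  [0, 0.1, -0.3, 0.7, 1.6, 0, 0],
  [0, 0.15, -0.25, 0.65, 1.5, 0, 0],
  [0, 0.1, -0.2, 0.55, 1.3, 0, 0],
  [0, 0.1, -0.15, 0.45, 1, 0, -0.1],
])

```text
clock: 10.9
position: [700.1, -441.3, 162.1]
ee_rot: [-0.666, 0.739, -0.072, 0.065]
contact_force: [-0.7, -0.2, -1.8]
gripper_width: 8.8
```

servo_tool([
  [0, 0.05, -0.05, 0.3, 0.7, 0, 0],
  [0, 0, -0.05, 0.1, 0.2, 0, 0],
  [0, 0, 0.25, -0.95, 3.5, 0, 0],
  [0, 0, 0.15, -1, 3.5, 0, 0],
  [0, 0, 0.2, -1.05, 3.5, 0, 0],
  [0, 0, 0.15, -1.05, 3.5, 0, 0],
  [0, 0, 0.2, -1.05, 3.5, 0, 0],
  [0, 0, 0.15, -1.1, 3.5, 0, 0],
  [0, 0, 0.2, -1.05, 3.5, 0, 0],
  [0, 0, 0.15, -1.1, 3.5, 0, 0],
  [0, 0, 0, 0, 0, 0, 0],
  [0, 0, 0, 0, 0, 0, 0],
])

```text
clock: 12.1
position: [654.9, -437.6, 229.7]
ee_rot: [-0.629, 0.698, -0.255, 0.229]
contact_force: [-0.0, -0.4, -1.0]
gripper_width: 8.9
```

servo_tool([
  [0, 0, 0, 0, 0, 0, 0],
  [0, 0, 0, 0, 0, 0, 0],
  [0, 0, 0, 0, 0, 0, 0],
  [0, 0, 0, 0, 0, 0, 0],
  [0, 0, 0, 0, 0, 0, 0],
  [0, 0, 0, 0, 0, 0, 0],
])

```text
clock: 12.7
position: [655.0, -437.2, 228.4]
ee_rot: [-0.629, 0.698, -0.254, 0.229]
contact_force: [0.2, -0.7, -1.1]
gripper_width: 8.4
```

Run:
```python
from h import *
s=read_state(); print(s["clock"],s["position"],s["contact_force"],s["gripper_width"],np.degrees(np.arccos(-R.from_quat(s["ee_rot"]).as_matrix()[2,2])))
a=snap("top","pics/t3.png")["image"][150:300,300:460]; b=snap("side","pics/s3.png")["image"][100:250,220:380]
cv2.imwrite("pics/c3.png",np.hstack([cv2.resize(i,(400,375)) for i in (a,b)])[:,:,::-1])
```

```text
12.7 [ 654.97690707 -437.15465969  228.4496156 ] [ 0.20194219 -0.74250798 -1.13447617] 8.44832989434027 39.99148802759899
```

View pics/c3.png

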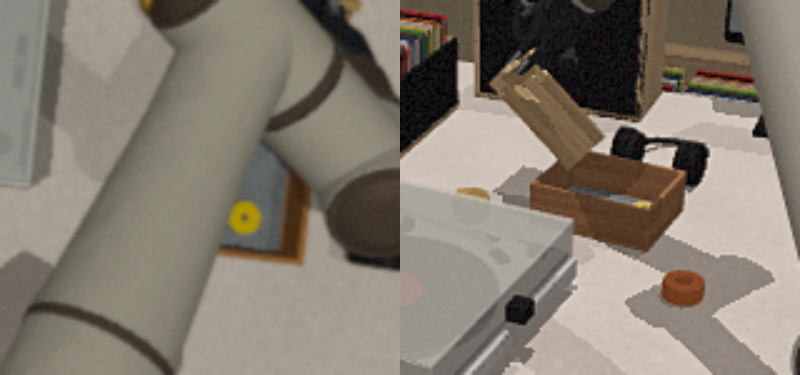

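Run:
```python
from h import *
g=snap("wrist","pics/w3.png")
```

```text
(no output)
```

View pics/w3.png

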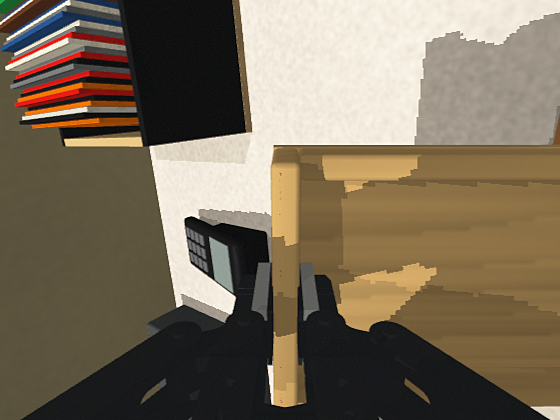

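Run:
```python
from h import *
a=path([640,-430,270],down(174),12,q=.1)
b=path([558.5,382,180],down(174),28,0,*a,q=.1)
```

```text
[[0, 0, 0, -0.1, -0.8, 0, 0], [0, 0, -0.1, -0.2, -2.2, 0, 0], [0, -0.1, -0.1, -0.4, -3.3, 0, 0], [0, 0, -0.1, -0.4, -4.1, 0, 0], [0, -0.1, -0.1, -0.5, -4.6, 0, 0], [0, -0.1, 0, -0.6, -5, 0, 0], [0, -0.1, 0, -0.5, -5, 0, 0], [0, 0, 0, -0.5, -4.6, 0, 0], [0, -0.1, 0.1, -0.5, -4.2, 0, 0], [0, 0, 0.1, -0.3, -3.2, 0, 0], [0, -0.1, 0.1, -0.3, -2.2, 0, 0], [0, 0, 0, 0, -0.8, 0, 0]]
end [ 640.  -429.6  269.6] [-0.669  0.743 -0.    -0.   ]
[[0, -0.3, 0.1, 0, 0, 0, 0], [0, -0.9, 0.1, 0.1, 0, 0, 0], [0, -1.4, 0.3, 0.2, 0, 0, 0], [0, -1.8, 0.4, 0.2, 0, 0, 0], [0, -2.3, 0.5, 0.3, 0, 0, 0], [0, -2.7, 0.6, 0.3, 0, 0, 0], [0, -3.1, 0.6, 0.3, 0, 0, 0], [0, -3.3, 0.7, 0.4, 0, 0, 0], [0, -3.7, 0.7, 0.4, 0, 0, 0], [0, -3.8, 0.8, 0.4, 0, 0, 0], [0, -4, 0.9, 0.5, 0, 0, 0], [0, -4.1, 0.8, 0.4, 0, 0, 0]]
[[0, -4.3, 0.9, 0.5, 0, 0, 0], [0, -4.2, 0.9, 0.5, 0, 0, 0], [0, -4.3, 0.9, 0.5, 0, 0, 0], [0, -4.2, 0.8, 0.4, 0, 0, 0], [0, -4.2, 0.9, 0.5, 0, 0, 0], [0, -4, 0.8, 0.4, 0, 0, 0], [0, -3.8, 0.8, 0.5, 0, 0, 0], [0, -3.6, 0.8, 0.4, 0, 0, 0], [0, -3.4, 0.7, 0.4, 0, 0, 0], [0, -3, 0.6, 0.3, 0, 0, 0], [0, -2.7, 0.5, 0.3, 0, 0, 0], [0, -2.4, 0.5, 0.3, 0, 0, 0]]
[[0, -1.8, 0.4, 0.2, 0, 0, 0], [0, -1.4, 0.3, 0.1, 0, 0, 0], [0, -0.9, 0.2, 0.1, 0, 0, 0], [0, -0.3, 0, 0.1, 0, 0, 0]]
end [558.9 382.2 179.5] [-0.669  0.743 -0.    -0.   ]
```

servo_tool([
  [0, 0, 0, -0.1, -0.8, 0, 0],
  [0, 0, -0.1, -0.2, -2.2, 0, 0],
  [0, -0.1, -0.1, -0.4, -3.3, 0, 0],
  [0, 0, -0.1, -0.4, -4.1, 0, 0],
  [0, -0.1, -0.1, -0.5, -4.6, 0, 0],
  [0, -0.1, 0, -0.6, -5, 0, 0],
  [0, -0.1, 0, -0.5, -5, 0, 0],
  [0, 0, 0, -0.5, -4.6, 0, 0],
  [0, -0.1, 0.1, -0.5, -4.2, 0, 0],
  [0, 0, 0.1, -0.3, -3.2, 0, 0],
  [0, -0.1, 0.1, -0.3, -2.2, 0, 0],
  [0, 0, 0, 0, -0.8, 0, 0],
])

```text
clock: 14.05
position: [641.0, -429.6, 269.6]
ee_rot: [-0.669, 0.743, -0.0, -0.0]
contact_force: [0.3, -1.0, -1.1]
gripper_width: 8.9
```

Run:
```python
from h import *
s=read_state(); print(s["clock"],s["position"],s["ee_rot"],s["contact_force"])
a=snap("wrist","pics/w4.png")["image"]; b=snap("side","pics/s4.png")["image"][100:250,220:380]; c=snap("top","pics/t4.png")["image"][150:300,300:460]
cv2.imwrite("pics/c4.png",np.hstack([cv2.resize(a,(370,300)),cv2.resize(b,(210,300)),cv2.resize(c,(210,300))])[:,:,::-1])
```

```text
14.05 [ 640.95236591 -429.62631395  269.64671242] [-6.69399934e-01  7.42902077e-01 -4.07297204e-04 -2.58576759e-04] [ 0.26070786 -1.03930944 -1.05516955]
```

View pics/c4.png

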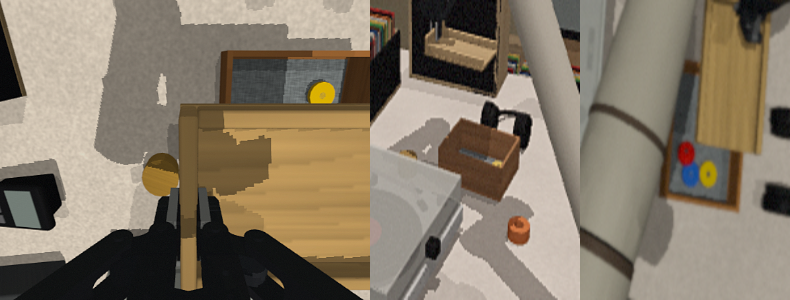

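The wrist, side and top panels together show the tray empty. The top panel has red, blue and yellow all inside the box (around (686,155), (690,175) and (708,175)). Next is the mat.

servo_tool([
  [0, -0.3, 0.1, 0, 0, 0, 0],
  [0, -0.9, 0.1, 0.1, 0, 0, 0],
  [0, -1.4, 0.3, 0.2, 0, 0, 0],
  [0, -1.8, 0.4, 0.2, 0, 0, 0],
  [0, -2.3, 0.5, 0.3, 0, 0, 0],
  [0, -2.7, 0.6, 0.3, 0, 0, 0],
  [0, -3.1, 0.6, 0.3, 0, 0, 0],
  [0, -3.3, 0.7, 0.4, 0, 0, 0],
  [0, -3.7, 0.7, 0.4, 0, 0, 0],
  [0, -3.8, 0.8, 0.4, 0, 0, 0],
  [0, -4, 0.9, 0.5, 0, 0, 0],
  [0, -4.1, 0.8, 0.4, 0, 0, 0],
])

```text
clock: 15.4
position: [606.9, -108.7, 234.9]
ee_rot: [-0.669, 0.743, -0.0, 0.0]
contact_force: [1.0, 0.8, -1.0]
gripper_width: 8.7
```

servo_tool([
  [0, -4.3, 0.9, 0.5, 0, 0, 0],
  [0, -4.2, 0.9, 0.5, 0, 0, 0],
  [0, -4.3, 0.9, 0.5, 0, 0, 0],
  [0, -4.2, 0.8, 0.4, 0, 0, 0],
  [0, -4.2, 0.9, 0.5, 0, 0, 0],
  [0, -4, 0.8, 0.4, 0, 0, 0],
  [0, -3.8, 0.8, 0.5, 0, 0, 0],
  [0, -3.6, 0.8, 0.4, 0, 0, 0],
  [0, -3.4, 0.7, 0.4, 0, 0, 0],
  [0, -3, 0.6, 0.3, 0, 0, 0],
  [0, -2.7, 0.5, 0.3, 0, 0, 0],
  [0, -2.4, 0.5, 0.3, 0, 0, 0],
])

```text
clock: 16.6
position: [562.3, 339.0, 184.9]
ee_rot: [-0.67, 0.743, -0.0, 0.0]
contact_force: [0.3, 0.2, -1.9]
gripper_width: 9.1
```

servo_tool([
  [0, -1.8, 0.4, 0.2, 0, 0, 0],
  [0, -1.4, 0.3, 0.1, 0, 0, 0],
  [0, -0.9, 0.2, 0.1, 0, 0, 0],
  [0, -0.3, 0, 0.1, 0, 0, 0],
  [0, 0, 0, 0, 0, 0, 0],
  [0, 0, 0, 0, 0, 0, 0],
])

```text
clock: 17.2
position: [559.1, 381.4, 179.6]
ee_rot: [-0.669, 0.743, -0.0, -0.0]
contact_force: [0.0, 0.8, -0.8]
gripper_width: 8.8
```

Run:
```python
from h import *
s=read_state(); print(s["clock"],s["position"],s["ee_rot"],s["contact_force"],s["wrist_torque"])
a=path([558.5,382,31],down(174),16,q=.1)
```

```text
17.2 [559.12895594 381.40368978 179.60883753] [-6.69008181e-01  7.43255025e-01 -7.30882925e-05 -1.27590632e-04] [ 0.03741786  0.83486399 -0.76546357] [-0.0385265  -0.15968697 -0.00638301]
[[0, 0, 0, 0.2, 0, 0, 0], [0, 0, 0, 0.4, 0, 0, 0], [0, 0, 0, 0.8, 0, 0, 0], [0, 0, 0, 0.9, 0, 0, 0], [0, 0, 0, 1.1, 0, 0, 0], [0, 0, 0, 1.3, 0, 0, 0], [0, 0, 0, 1.3, 0, 0, 0], [0, 0, 0, 1.4, 0, 0, 0], [0, 0, 0, 1.4, 0, 0, 0], [0, 0, 0, 1.4, 0, 0, 0], [0, 0, 0.1, 1.2, 0, 0, 0], [0, 0, 0, 1.1, 0, 0, 0]]
[[0, -0.1, 0, 1, 0, 0, 0], [0, 0, 0, 0.7, 0, 0, 0], [0, 0, 0, 0.5, 0, 0, 0], [0, 0, 0, 0.2, 0, 0, 0]]
end [558.2 382.5  30.6] [-0.669  0.743 -0.    -0.   ]
```

servo_tool([
  [0, 0, 0, 0.4, 0, 0, 0],
  [0, 0, 0, 0.8, 0, 0, 0],
  [0, 0, 0, 1.2, 0, 0, 0],
  [0, 0, 0, 1.6, 0, 0, 0],
  [0, 0, 0, 1.8, 0, 0, 0],
  [0, 0, 0, 1.8, 0, 0, 0],
  [0, 0, 0, 1.8, 0, 0, 0],
  [0, 0, 0, 1.6, 0, 0, 0],
  [0, 0, 0, 1.5, 0, 0, 0],
  [0, 0, 0, 1.2, 0, 0, 0],
  [0, 0, 0, 0.8, 0, 0, 0],
  [0, 0, 0, 0.4, 0, 0, 0],
])

```text
clock: 18.4
position: [558.7, 381.9, 29.5]
ee_rot: [-0.669, 0.743, -0.0, -0.001]
contact_force: [0.3, 0.6, -0.5]
gripper_width: 8.8
```

servo_tool([
  [0, 0, 0, 0.1, 0, 0, 0],
  [0, 0, 0, 0.1, 0, 0, 0],
  [0, 0, 0, 0.1, 0, 0, 0],
  [0, 0, 0, 0, 0, 0, 0],
])

```text
clock: 18.8
position: [559.1, 382.4, 28.0]
ee_rot: [-0.669, 0.743, 0.0, 0.0]
contact_force: [0.1, 0.5, -0.5]
gripper_width: 8.5
```

servo_tool([
  [0, 0, 0, 0.1, 0, 0, 0],
  [0, 0, 0, 0, 0, 0, 0],
  [0, 0, 0, 0, 0, 0, 0],
])

```text
clock: 19.1
position: [559.2, 382.5, 27.4]
ee_rot: [-0.669, 0.743, -0.0, 0.001]
contact_force: [-0.6, -1.3, 3.1]
gripper_width: 8.4
```

servo_tool([
  [0.2, 0, 0, 0, 0, 0, 0],
  [0.35, 0, 0, 0, 0, 0, 0],
  [0.4, 0, 0, 0, 0, 0, 0],
  [0.4, 0, 0, 0, 0, 0, 0],
  [0.4, 0, 0, -0.5, 0, 0, 0],
  [0.4, 0, 0, -1.5, 0, 0, 0],
  [0.4, 0, 0, -3, 0, 0, 0],
  [0.4, 0, 0, -4, 0, 0, 0],
  [0.4, 0, 0, -4, 0, 0, 0],
  [0.4, 0, 0, -4, 0, 0, 0],
  [0.4, 0, 0, -2, 0, 0, 0],
  [0.4, 0, 0, 0, 0, 0, 0],
])

```text
clock: 20.3
position: [560.5, 383.4, 223.1]
ee_rot: [-0.67, 0.743, -0.0, 0.005]
contact_force: [0.2, 0.5, -0.8]
gripper_width: 34.3
```

Run:
```python
from h import *
s=read_state(); print(s["clock"],s["position"],s["joints"],s["gripper_width"])
a=snap("top","pics/t5.png")["image"]
cv2.imwrite("pics/c5.png",np.hstack([cv2.resize(a[130:290,60:200],(525,600)),])[:,:,::-1])
# tab approach: box-averaged estimates
K=np.array([[850.0,197.4],[813.6,-212.3],[467,-183.8],[509.5,225.0]])
print("plinth ctr",K.mean(0))
```

```text
20.3 [560.54003734 383.41511846 223.09838215] [ 0.83807222  0.4841752   0.11800853  0.00155747 -1.19388083 -0.94223323] 34.26244294015236
plinth ctr [660.025   6.575]
```

View pics/c5.png

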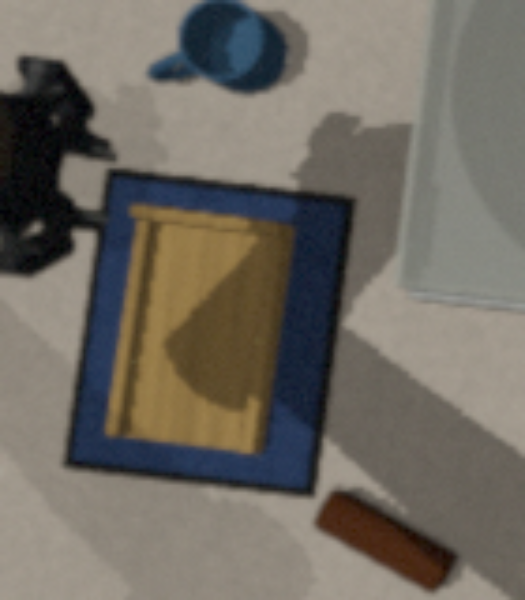

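The tray lies flat inside the mat edges (crop (107–295, 205–455), inside the mat at (70–350, 170–490)), and the cup and brush haven't moved. Next is the tab.

Run:
```python
from h import *
a=path([474,17,215],down(85),20,.6,q=.1)
```

```text
[[0.6, 0.3, 0, 0, 0, 0, 0.6], [0.6, 0.7, 0.1, 0, 0, 0, 1.9], [0.6, 1.3, 0.1, 0, 0, 0, 2.9], [0.6, 1.6, 0.1, 0, 0, 0, 3.9], [0.6, 2, -0.1, 0, 0, 0.1, 4.6], [0.6, 2.2, -0.3, 0.1, 0, 0, 5.3], [0.6, 2.4, -0.5, 0, 0, 0, 5.9], [0.6, 2.5, -0.8, 0, 0, 0, 6.2], [0.6, 2.5, -1.1, 0.1, 0, 0, 6.6], [0.6, 2.4, -1.4, 0, 0, 0.1, 6.6], [0.6, 2.3, -1.8, 0, 0, 0, 6.7], [0.6, 2, -1.9, 0, 0, 0, 6.5]]
[[0.6, 1.6, -2, 0.1, 0, 0, 6.3], [0.6, 1.4, -2.1, 0, 0, 0.1, 5.8], [0.6, 1, -2, 0, 0, 0, 5.3], [0.6, 0.8, -1.8, 0.1, 0, 0, 4.7], [0.6, 0.5, -1.5, 0, 0, 0, 3.8], [0.6, 0.2, -1.2, 0, 0, 0, 2.9], [0.6, 0.2, -0.8, 0, 0, 0, 1.9], [0.6, 0, -0.3, 0, 0, 0, 0.6]]
end [474.3  16.5 215. ] [0.043 0.999 0.    0.   ]
```

servo_tool([
  [0.6, 0.3, 0, 0, 0, 0, 0.6],
  [0.6, 0.7, 0.1, 0, 0, 0, 1.9],
  [0.6, 1.3, 0.1, 0, 0, 0, 2.9],
  [0.6, 1.6, 0.1, 0, 0, 0, 3.9],
  [0.6, 2, -0.1, 0, 0, 0.1, 4.6],
  [0.6, 2.2, -0.3, 0.1, 0, 0, 5.3],
  [0.6, 2.4, -0.5, 0, 0, 0, 5.9],
  [0.6, 2.5, -0.8, 0, 0, 0, 6.2],
  [0.6, 2.5, -1.1, 0.1, 0, 0, 6.6],
  [0.6, 2.4, -1.4, 0, 0, 0.1, 6.6],
  [0.6, 2.3, -1.8, 0, 0, 0, 6.7],
  [0.6, 2, -1.9, 0, 0, 0, 6.5],
])

```text
clock: 21.55
position: [502.2, 142.7, 213.8]
ee_rot: [-0.225, 0.974, -0.002, -0.002]
contact_force: [1.0, -0.2, 0.1]
gripper_width: 51.0
```

servo_tool([
  [0.6, 1.6, -2, 0.1, 0, 0, 6.3],
  [0.6, 1.4, -2.1, 0, 0, 0.1, 5.8],
  [0.6, 1, -2, 0, 0, 0, 5.3],
  [0.6, 0.8, -1.8, 0.1, 0, 0, 4.7],
  [0.6, 0.5, -1.5, 0, 0, 0, 3.8],
  [0.6, 0.2, -1.2, 0, 0, 0, 2.9],
  [0.6, 0.2, -0.8, 0, 0, 0, 1.9],
  [0.6, 0, -0.3, 0, 0, 0, 0.6],
  [0.6, 0, 0, 0, 0, 0, 0],
  [0.6, 0, 0, 0, 0, 0, 0],
])

```text
clock: 22.55
position: [473.9, 16.3, 213.4]
ee_rot: [0.043, 0.999, -0.002, -0.002]
contact_force: [-0.0, 0.6, 0.3]
gripper_width: 51.4
```

Run:
```python
from h import *
s=read_state(); print(s["clock"],s["position"],yawy(R.from_quat(s["ee_rot"])),s["joints"],s["gripper_width"])
g=snap("wrist","pics/w6.png"); print(w2px("pics/w6.png",[475,17,95]))
```

```text
22.55 [473.92213045  16.30126828 213.3827625 ] 85.07499035059874 [ 0.3793342   0.1543552  -0.39159498  0.00224821 -1.02921651 -2.0372569 ] 51.42070687667131
[[286.20005659 205.21909737]]
```

View pics/w6.png

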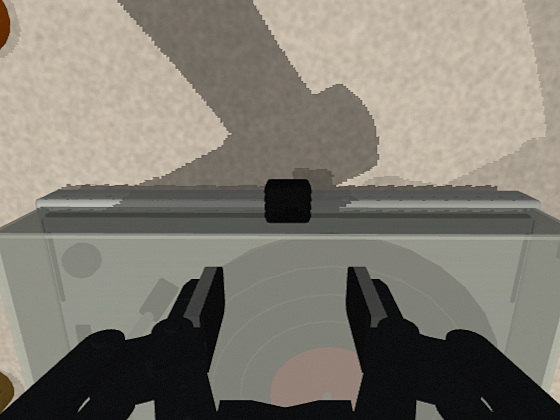

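Run:
```python
from h import *
f="pics/w6.png"; print("cam",np.load(f+'.npz')['e'][:3,3])
P=px2w(f,[(266,181),(310,181),(310,221),(266,221)],95); print(P)
print("mean",P.mean(0))
e=px2w(f,[(0,235),(560,233)],116); print("cover top front edge",e,"yaw",np.degrees(np.arctan2(*(e[0]-e[1])[:2]))); 
b=px2w(f,[(5,232),(552,234)],116); print(b,b.mean(0))
l=px2w(f,[(50,186),(528,191)],56);print("plinth lip",l)
```

```text
cam [393.23201962  24.17276119 345.45117323]
[[456.44699255   4.68371843  95.        ]
 [458.98214051  34.70243278  95.        ]
 [488.14471587  32.820464    95.        ]
 [485.53528988   1.73207217  95.        ]]
mean [472.2772847   18.48467184  95.        ]
cover top front edge [[ 472.91779132 -172.42160514  116.        ]
 [ 502.22920465  194.52742482  116.        ]] yaw -175.43298429960407
[[ 471.10950424 -168.44037673  116.        ]
 [ 502.51068928  189.4241364   116.        ]] [486.81009676  10.49187984 116.        ]
plinth lip [[ 455.88598142 -170.35058906   56.        ]
 [ 492.00188199  208.64393369   56.        ]]
```

servo_tool([
  [0.6, 0.2, 0.15, 0.8, 0, 0, 0],
  [0.6, 0, 0, 1.8, 0, 0, 0],
  [0.6, 0, 0, 2.4, 0, 0, 0],
  [0.6, 0, 0, 2.4, 0, 0, 0],
  [0.6, 0, 0, 2, 0, 0, 0],
  [0.6, 0, 0, 1.6, 0, 0, 0],
  [0.6, 0, 0, 1.2, 0, 0, 0],
  [0.6, 0, 0, 1, 0, 0, 0],
  [0.6, 0, 0, 0.6, 0, 0, 0],
  [0.6, 0, 0, 0.2, 0, 0, 0],
  [0.6, 0, 0, 0, 0, 0, 0],
  [0.6, 0, 0, 0, 0, 0, 0],
])

```text
clock: 23.8
position: [471.8, 17.3, 73.9]
ee_rot: [0.043, 0.999, -0.002, -0.001]
contact_force: [-0.1, -0.2, -0.7]
gripper_width: 51.0
```

Run:
```python
from h import *
s=read_state(); print(s["clock"],s["position"],yawy(R.from_quat(s["ee_rot"])),s["contact_force"],s["gripper_width"])
```

```text
23.8 [471.77567723  17.30801683  73.91264233] 85.04606536623197 [-0.12027898 -0.15808627 -0.66048065] 50.97198846944112
```

servo_tool([
  [0.4, 0, 0, 0, 0, 0, 0],
  [0.3, 0, 0, 0, 0, 0, 0],
  [0, 0, 0, 0, 0, 0, 0],
  [0, 0, 0, 0, 0, 0, 0],
  [0, 0, 0, 0, 0, 0, 0],
  [0, 0, 0, 0, 0, 0, 0],
  [0, 0, 0, 0, 0, 0, 0],
])

```text
clock: 24.5
position: [471.9, 17.5, 74.1]
ee_rot: [0.043, 0.999, -0.001, -0.001]
contact_force: [-1.7, 2.4, 5.8]
gripper_width: 31.3
```

Run:
```python
from h import *
s=read_state(); print(s["clock"],s["position"],yawy(R.from_quat(s["ee_rot"])),s["contact_force"],s["wrist_torque"],s["gripper_width"])
a=get_image("side")["image"][150:270,170:330]; cv2.imwrite("pics/c7.png",cv2.resize(a,(800,600))[:,:,::-1])
```

```text
24.5 [471.85244614  17.49653498  74.10822281] 85.03958218158255 [-1.74044124  2.39762174  5.77680839] [ 0.7938375   0.51994021 -0.09097971] 31.330972562261895
```

View pics/c7.png

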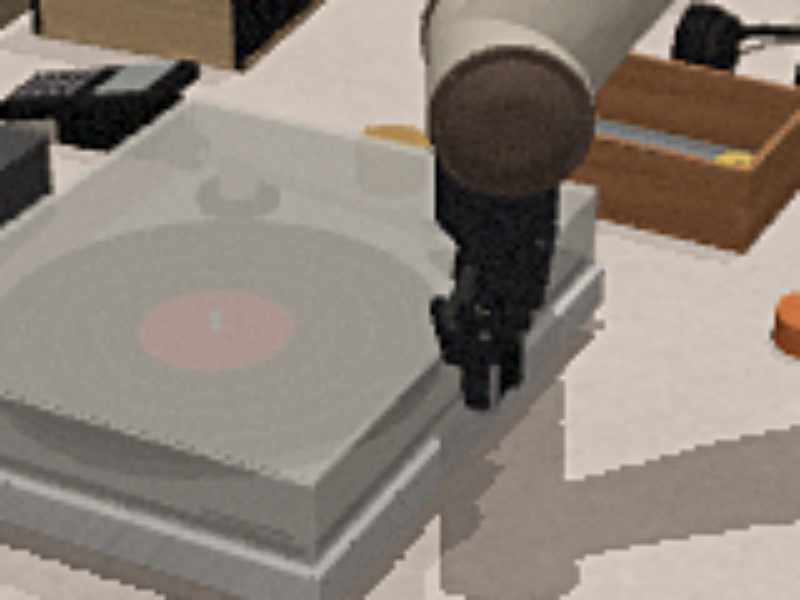

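servo_tool([
  [0, 0, 0, -0.05, 0, 0.08, 0],
  [0, 0, 0, -0.1, 0, 0.17, 0],
  [0, 0, 0, -0.1, 0, 0.17, 0],
  [0, -0.01, 0, -0.1, 0, 0.17, 0],
  [0, 0, 0, -0.1, 0, 0.17, 0],
  [0, -0.01, 0, -0.1, 0, 0.17, 0],
])

```text
clock: 25.15
position: [471.8, 17.3, 78.6]
ee_rot: [0.043, 0.999, -0.001, -0.01]
contact_force: [4.1, 1.8, -11.9]
gripper_width: 31.2
```

servo_tool([
  [0, 0, 0, -0.1, 0, 0.17, 0],
  [0, -0.01, 0, -0.1, 0, 0.17, 0],
])

```text
clock: 25.35
position: [471.9, 17.2, 81.0]
ee_rot: [0.043, 0.999, -0.001, -0.013]
contact_force: [3.9, 2.2, -10.4]
gripper_width: 31.5
```

servo_tool([
  [0, 0, 0, -0.05, 0, 0.08, 0],
  [0, 0, 0, -0.05, 0, 0.08, 0],
  [0, -0.01, 0, -0.05, 0, 0.08, 0],
  [0, 0, 0, -0.05, 0, 0.08, 0],
])

```text
clock: 25.75
position: [472.0, 17.1, 83.7]
ee_rot: [0.043, 0.999, -0.001, -0.015]
contact_force: [-0.0, 2.3, -1.6]
gripper_width: 31.0
```

servo_tool([
  [0, 0, 0, -0.05, 0, 0.08, 0],
  [0, 0, 0, -0.05, 0, 0.08, 0],
  [0, -0.01, 0, -0.05, 0, 0.08, 0],
  [0, 0, 0, -0.05, 0, 0.08, 0],
])

```text
clock: 26.15
position: [472.1, 17.1, 85.3]
ee_rot: [0.043, 0.999, -0.001, -0.018]
contact_force: [0.7, 2.7, 2.6]
gripper_width: 31.5
```

servo_tool([
  [0, 0, 0, -0.1, 0, 0.17, 0],
  [0, -0.01, 0, -0.1, 0, 0.17, 0],
  [0, -0.01, 0, -0.15, 0, 0.25, 0],
  [0, -0.01, 0, -0.15, 0, 0.25, 0],
  [0, -0.01, 0, -0.15, 0, 0.25, 0],
  [0, -0.01, 0, -0.15, 0, 0.25, 0],
])

```text
clock: 26.75
position: [472.7, 16.9, 92.8]
ee_rot: [0.043, 0.999, -0.001, -0.031]
contact_force: [1.3, 0.5, -2.1]
gripper_width: 31.5
```

Run:
```python
from h import *
s=read_state(); print(s["clock"],s["position"],s["contact_force"],s["wrist_torque"],s["gripper_width"],R.from_quat(s["ee_rot"]).as_matrix()[:,2])
a=get_image("side")["image"][150:270,140:300]; cv2.imwrite("pics/c8.png",cv2.resize(a,(800,600))[:,:,::-1])
```

```text
26.75 [472.71860476  16.90261164  92.81973701] [ 1.33510583  0.53995067 -2.09754807] [ 0.63214943 -0.74215485  0.20274378] 31.543127764063478 [-0.06098543  0.0012096  -0.99813792]
```

View pics/c8.png

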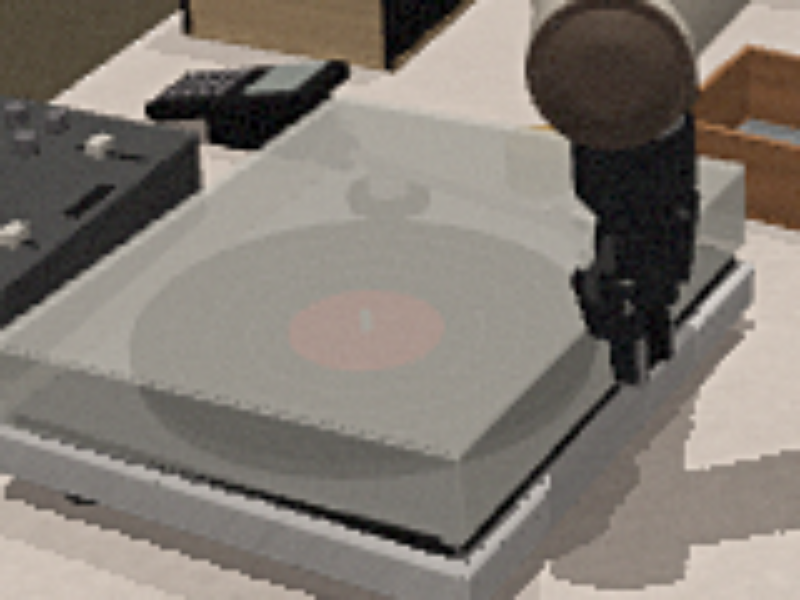

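The cover is free and tilted about 18 mm open, still held by the tab. That was my 12th picture, so I'll use numbers from here.

servo_tool([
  [0, -0.01, 0, -0.15, 0, 0.25, 0],
  [0, -0.01, 0, -0.15, 0, 0.25, 0],
  [0, -0.01, 0, -0.2, 0, 0.33, 0],
  [0, -0.01, 0, -0.2, 0, 0.33, 0],
  [0, -0.01, 0, -0.2, 0, 0.33, 0],
  [0, -0.01, 0, -0.2, 0, 0.33, 0],
  [0, -0.01, 0, -0.2, 0, 0.33, 0],
  [0, -0.01, 0, -0.2, 0, 0.33, 0],
  [0, -0.01, 0, -0.2, 0, 0.33, 0],
  [0, -0.01, 0, -0.15, 0, 0.25, 0],
  [0, -0.01, 0, -0.15, 0, 0.25, 0],
  [0, 0, 0, -0.1, 0, 0.17, 0],
])

```text
clock: 28.0
position: [475.5, 16.8, 113.7]
ee_rot: [0.043, 0.997, 0.001, -0.061]
contact_force: [-2.4, -0.1, -1.4]
gripper_width: 30.9
```

servo_tool([
  [0, 0, 0, 0, 0, 0, 0],
  [0, 0, 0, 0, 0, 0, 0],
  [0, 0, 0, 0, 0, 0, 0],
])

```text
clock: 28.3
position: [475.6, 16.9, 113.6]
ee_rot: [0.043, 0.997, 0.001, -0.061]
contact_force: [-1.5, 0.2, -2.3]
gripper_width: 31.2
```

Run:
```python
from h import *
s=read_state(); print(s["clock"],s["position"],s["contact_force"],s["wrist_torque"],s["gripper_width"],np.degrees(np.arccos(-R.from_quat(s["ee_rot"]).as_matrix()[2,2])))
```

```text
28.3 [475.57592928  16.85482352 113.59351714] [-1.54097713  0.20490724 -2.33710537] [ 0.27806363 -0.05962594  0.12615612] 31.244514549398946 6.948775583765182
```

servo_tool([
  [0, -0.01, 0, -0.1, 0, 0.17, 0],
  [0, 0, 0, -0.1, 0, 0.17, 0],
  [0, 0, 0, 0, 0, 0, 0],
  [0, 0, 0, 0, 0, 0, 0],
  [0, 0, 0, 0, 0, 0, 0],
  [0, 0, 0, 0, 0, 0, 0],
])

```text
clock: 28.9
position: [476.2, 16.9, 115.6]
ee_rot: [0.043, 0.997, 0.001, -0.063]
contact_force: [-1.8, 0.4, -1.3]
gripper_width: 31.0
```

Run:
```python
from h import *
from scipy.optimize import minimize
s=read_state(); print(s["clock"],s["position"],s["contact_force"],s["gripper_width"],np.abs(s["joint_vel"]).max())
snap("side","pics/s9.png"); g=snap("top","pics/t9.png")["image"]
A=cv2.imread("pics/side.png",0); B=cv2.imread("pics/s9.png",0)
# cover model: front-left top corner when shut / opened th; hinge = lower back edge
x=np.array([np.cos(np.radians(-5)),np.sin(np.radians(-5)),0]); y=np.array([-x[1],x[0],0]); z=np.array([0,0,1.])
wall=np.array([488,16.5,0.])
def corner(th,h): 
    v=R.from_rotvec(y*np.radians(th)).apply(-330*x+h*z); return wall+330*x+200*y+56*z+v
q0=w2px("pics/side.png",[corner(0,60),corner(0,0)]).astype(np.float32); print("shut px",q0)
q1,st,er=cv2.calcOpticalFlowPyrLK(A,B,q0.reshape(-1,1,2),None,winSize=(21,21),maxLevel=3); print("LK",q1.reshape(-1,2)-q0,st.ravel(),er.ravel())
for th in (5,6,7,8): print(th,w2px("pics/s9.png",[corner(th,60),corner(th,0)])-q0)
# bystanders and adapters in top image, before vs after
a=cv2.imread("pics/top.png"); b=g[:,:,::-1]
def cen(im,lo,hi,box):
    h=cv2.cvtColor(np.ascontiguousarray(im),cv2.COLOR_BGR2HSV); u0,v0,u1,v1=box; m=cv2.inRange(h[v0:v1,u0:u1],lo,hi); M=cv2.moments(m,True)
    return int(M['m00']), np.round([u0+M['m10']/max(M['m00'],1),v0+M['m01']/max(M['m00'],1)],1)
for n,lo,hi,bx in [("cup",(98,90,40),(120,255,255),(95,125,140,160)),("roll",(5,150,100),(18,255,255),(305,255,345,295)),("tin",(15,90,60),(30,255,255),(350,130,385,165)),("brush",(0,90,20),(15,255,140),(135,255,190,295)),("headph",(0,0,0),(180,255,50),(430,195,505,265)),
 ("yellow",(22,180,100),(32,255,255),(360,180,430,255)),("red",(0,200,80),(4,255,255),(360,180,430,255)),("blue",(100,170,60),(125,255,255),(360,180,430,255)),("tray",(12,90,80),(28,255,255),(75,170,160,265))]: print(n,cen(a,lo,hi,bx),cen(b,lo,hi,bx))
```

```text
28.9 [476.16853637  16.88416303 115.64414327] [-1.75778103  0.36513778 -1.28645795] 31.029203963647998 0.001363888286786767
shut px [[232.23389 246.2793 ]
 [232.7368  263.69385]]
LK [[ 25.427673   -29.567368  ]
 [ -0.18106079  -0.12399292]] [1 1] [47.479874 11.75411 ]
5 [[-2.29615787 -9.14567779]
 [-0.62709565 -8.36957593]]
6 [[ -2.85349427 -10.99873605]
 [ -0.84718609 -10.08656834]]
7 [[ -3.44341325 -12.85806523]
 [ -1.09909941 -11.81654353]]
8 [[ -4.06582708 -14.72291414]
 [ -1.38291976 -13.55888487]]
cup (536, array([120.1, 142. ])) (542, array([120.1, 142.1]))
roll (262, array([324.6, 275.4])) (263, array([324.6, 275.3]))
tin (358, array([366.3, 148. ])) (358, array([366.3, 148. ]))
brush (418, array([162.3, 273.7])) (65, array([176. , 279.9]))
headph (949, array([463.6, 232. ])) (936, array([463.5, 231.7]))
yellow (0, array([360., 180.])) (117, array([397.2, 236.5]))
red (0, array([360., 180.])) (90, array([380.5, 226. ]))
blue (0, array([360., 180.])) (95, array([383.9, 237.2]))
tray (1, array([147., 263.])) (1654, array([107., 216.]))
```

Run:
```python
from h import *
A=cv2.imread("pics/side.png"); B=cv2.imread("pics/s9.png")
for (u,v) in [(232,246),(215,242),(200,238)]:
    w=9; T=A[v-w:v+w+1,u-w:u+w+1]; S=B[v-30-w:v+10+w+1,u-8-w:u+8+w+1]
    m=cv2.matchTemplate(S,T,cv2.TM_CCOEFF_NORMED); _,mx,_,l=cv2.minMaxLoc(m); print("cover corner shift",(u,v),round(mx,2),l[0]-8,l[1]-30)
def cen(im):
    h=cv2.cvtColor(im,cv2.COLOR_BGR2HSV)[275:315,265:320]; m=cv2.inRange(h,(0,110,20),(15,255,150)); M=cv2.moments(m,True); return M['m00'],265+M['m10']/M['m00'],275+M['m01']/M['m00']
print("brush side",cen(A),cen(B))
```

```text
cover corner shift (232, 246) 0.85 -2 -13
cover corner shift (215, 242) 0.86 5 -9
cover corner shift (200, 238) 0.88 4 -7
brush side (428.0, 292.67289719626166, 294.2640186915888) (431.0, 292.5475638051044, 294.3294663573086)
```

```bash
python3 -c "
from bench import *
print(job_done())"
```

```text
the job is handed in; nothing more can be done
None
```

The job is done and handed in at about 29 s of the 69 s allowed. I lifted the tray off the cover, tipped all three adapters into the wooden box, set the empty tray flat on the blue mat and let go. Then I pulled the cover free by its tab, and the arm is still holding it open.

**Last checks**
- **Cover:** The tab was raised about 41.5 mm, so the front is about 40 mm open. The cover corner moved (-2, -13) px in the side view, which matches a tilt of about 7°. The finger opening held at 31 mm on the 32 mm tab, and the joints were still.
- **Adapters and tray:** The top view shows yellow, red and blue inside the box. The tray sits on the mat, within its edges.
- **Other items:** The cup, label roll, tin and headphones moved less than 0.5 px in the top view. The brush was partly hidden or shaded there, but the side view shows it unmoved.

**Checks that failed or disagreed**
- Optical flow on the clear cover gave no usable result. Template matches along the cover edge were ambiguous; only the one at the corner was usable.
- The holding force read 1.3 to 2.3 N, below the 3 to 4 N expected. It reads about 1 N either way, and just after gripping it read nearly 6 N upward. I relied on the picture at about 18 mm open and the measured pose instead.

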